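# Stow the thin porcelain cup in the leaning rack

### The arm

A 6-joint arm with a two-finger parallel gripper is mounted at the origin on the work surface. World frame = base frame: x ahead of the robot, y to its left, z up, the work surface at z = 0. Lengths are in mm, angles in rad, forces in N, time in s.
With the tool pointing down it reaches from about 300 to 775 mm from the base axis. Payload 14.6 kg.
Tool frame: the origin (TCP) lies at the very end of the fingers, on their centre line; the grasp point (between the pads) lies 19 mm behind it; z points along the fingers, y is the line along which they close (so a half turn about z gives the same grasp; the last joint's range is limited). The gripper opens to 94 mm and grips with 3 to 60 N. Pads are 16 mm wide; open, the fingers measure 119 mm over their backs; the gripper's body (75 mm by 177 mm) begins 78 mm behind the grasp point.
Start: joints at [1.059, 0.3, 1.521, -0, 1.321, -0.067], TCP at [236.649, 496.474, 205.446] pointing down, gripper open.
Joint ranges: [-3.03, 3.03], [-0.79, 2.21], [0.23, 2.52], [-1.04, 4.18], [0, 3.07], [-2.55, 2.55]. Speed limits (rad/s): [2.22, 2.22, 2.57, 3.14, 3.14, 3.14].

### API

Orientations are given as [roll, pitch, yaw] about the fixed x, y, z axes, in that order (R = Rz(yaw) Ry(pitch) Rx(roll)).
In Python, from cell import manip gives the robot as it stands.
- The arm moves only by the tool servo_tool, never from a script. Its argument "rows" is a list of rows, each a list of 7 numbers: the turn, a rotation vector about the world's x, y, z in degrees, then the shift along the world's x, y, z in mm, then the closure, from 0 (fully open) to 1 (shut). In form: [[rx, ry, rz, dx, dy, dz, fingers], ...]. A call has 1 to 20 rows; each row shifts and turns the commanded pose from where the row before left it; what a row does not reach is not made up. A row lasts 1/8 s, in which the tool goes at most 62.5 mm and 10.7 degrees, less where a joint would pass 70% of its speed; a pose out of reach is approached as far as the arm can. A call with a gripper value outside its range is refused whole. The fingers move at their own pace and stop on an object; "grip_force" is the grip in N (left out, the last holds). Time passes only in rows, so rows that do not move let the fingers close. It gives the time, the measured TCP pose, the force, the opening and the grip force at its end, in the units of the state.
- manip.read_state(): the state, without advancing time (a new reading comes with each control period).
- manip.camera(name): name is "scene" or "top" or "wrist"; returns the picture (420x560x3 uint8, red, green, blue); there is no depth.
- manip.camera_info(name): a dict with "fx", "fy", "cx", "cy" (pixels), "position" and "rotation" of the camera in the world; the wrist camera has in their place "T_tool_cam" (4x4, takes a point from camera to tool coordinates, whose origin is the TCP and whose axes are the flange's). Camera axes: x right, y down, z forward; pixel columns grow to the right and rows downward; lengths in mm; the calibration is good to about 2 mm. A picture is of the moment at which its call begins: read the wrist's pose just before it. camera_info takes no time and is no camera call.
- manip.sign_off(): hands the job in; it is judged then, once.
The state is a dict: "clock": time; "joints": joint angles; "qd": joint speeds; "effort": joint torques, N m; "eef_pos": TCP position; "eef_rot": TCP orientation; "wrist_force": force on the tool from outside, world axes, zero at the start; "moment": the same for the moment, N m; "finger_gap": finger opening in mm; "finger_force": force on a finger pad.
Only numpy, scipy, OpenCV 4.12 (cv2) and the standard library are available. Lean on these libraries where they do the work, as an engineer would, in place of code of your own. Each camera call takes 0.05 s, during which the arm holds its last target. There are 200 camera calls.

### The job

Stow the tall porcelain cup so that it cannot walk off the fridge: lay it mouth up in the leaning rack, slid down until its foot rests on the cork pad, let go of it, and then swing the rack's keeper bar shut across it until it snaps home. The porcelain is thin: grip it with no more than about 12 N, never press it hard, and set it down rather than letting it drop or slide free. Leave the other things on the plank as they stand.

Things in the scene. Friction and masses are not known exactly. Their poses are not given: they have to be found in the camera images.
- cup: Tall handleless cup, thin white porcelain with blue dots: a straight tube closed below, 60 mm in diameter, 80 mm tall, 0.14 to 0.28 kg, upright on the plank at first. Origin at the centre of its underside, z axis to the mouth, centre of mass 31 mm up. It cracks beyond 15 N of squeeze on each side or if pressed with 30 N. A grip of 6 to 10 N carries it.
- cradle: Leaning steel cradle of the cup rack (on a 170 x 130 mm light wooden board; rack placed and turned anew each time). Origin 45 mm above the plank on the axis of a stowed cup. z = that axis, leaning 35 deg (0.61 rad) from vertical, its top towards the robot's right; x points out of the open front, to the robot's left and up; y is level, roughly towards the robot.
- flanks (a point): Point on the cradle's axis level with the top of its flanks, at (0, 0, 105) mm in the cradle's frame. Two smooth slippery flanks on the -x side, 35 deg either side of the x-z plane, 20 mm wide, z = 10 to 105 mm, form a V: a cup lying in it has its axis on the cradle's z axis and its +y and -y sides free for fingers. All else of the rack is below z = 62 mm (bar too).
- pad_low (a point): Lowest possible centre of the cork pad's upper face, at (0, 0, 12) mm in the cradle's frame. The 40 mm round pad under the cup stands on a foot clamped somewhere over a 24 mm range, so its face is anywhere from z = 12 to 36 mm; where is not reported and must be felt for. The brackets beside the cup, 48 to 72 mm out to +y and -y, are below z = 23 mm.
- pad (a joint): How far the sprung cork pad is pressed in along the cradle's axis, m: 0 free, 0.006 at its stop. Spring 1 N per mm; the cup's own weight presses it in 1 to 3 mm.
- bar (a joint): Angle of the keeper bar, rad: 1.92 = shut, straight across the cup's front and snapped in its clip; it starts open at 0 to 0.5. It turns about the cradle's z direction at point bar_hinge; at angle q it points along (cos a, sin a, 0) in the cradle's frame, a = 0.349 - q. Light friction (0.05 N m) holds it where it is left. Shut, it clears the cup by 10 mm.
- bar_hinge (a point): Hinge of the keeper bar, on the bar's centre line, at (44, 50, 50) mm in the cradle's frame. The bar is a steel strip 105 mm long from here, 12 mm high along the cradle's z and 8 mm thick.
- bar_tip (a point): Free end of the keeper bar. In the last 0.15 rad it must be pushed past a sprung roller (10 mm in diameter, at (52, -55, 50) mm in the cradle's frame), which takes about 5 N at the tip; once past, the bar is drawn shut and held. Push the bar 45 to 75 mm from its hinge, so as not to touch the roller.
- squat_cup: Bystander: a wide, low porcelain cup with a handle, 86 mm in diameter, 55 mm tall, handle out to 67 mm from the axis at its +y side. Origin at the centre of its underside. The two cups may stand in either place.
- sugar_tin: Bystander: low closed stainless steel sugar tin, 94 mm in diameter, 74 mm tall. Origin under its centre.
- spoon_caddy: Bystander: silver round caddy with teaspoons, 72 mm in diameter, 85 mm tall, spoons up to 145 mm. Origin under its centre.
- honey_dipper: Bystander: plastic honey dipper lying on the plank, 172 mm long, 28 mm high. Origin under the stick, 90 mm from its end, x axis towards the head.

How it is judged:
By the outcome, as a careful person would: the job done as asked, in the order asked, and still so for the second after the job is handed in, with the robot touching nothing.
It also fails if it takes over 70 s, if anything falls off the work surface, if the arm or the gripper's body presses on something with over 40 N, if the wrist force passes 120 N, or if a joint passes its speed limit or range.

## Working session

There is one attempt and no reset: what is moved stays moved. The work goes in short steps, Python scripts to look and compute and a tool call to move; the robot and the scene stay as the last step left them, time stands still between calls to the robot, and variables do not carry over. Pictures are saved under pics/ and viewed, at most 10 in all, crops included, and the job is handed in when it is done.

Besides the shell and the picture viewer there is one more tool, called as name(argument=value, ...) on one line, values as JSON. servo_tool: Moves the arm, as the interface text tells. Its arguments: {"type":"object","properties":{"rows":{"type":"array","items":{"type":"array","items":{"type":"number"}}},"grip_force":{"type":"number"}},"required":["rows"]}

```bash
ls; mkdir -p pics; python3 - <<'E'
from cell import manip
import cv2, numpy as np
s=manip.read_state(); print({k:np.round(v,3).tolist() for k,v in s.items()})
a=manip.camera("scene");b=manip.camera("top")
for n,i in(("scene",a),("top",b)):
    cv2.imwrite(f"pics/{n}0.png",i[:,:,::-1]); c=manip.camera_info(n); print(n,{k:np.round(v,3).tolist() for k,v in c.items()})
print(manip.camera_info("wrist"))
E
```

```text
pics
{'clock': 0.0, 'joints': [1.059, 0.3, 1.522, -0.0, 1.321, -0.067], 'qd': [0.0, 0.0, 0.001, -0.001, 0.002, 0.0], 'effort': [0.001, -53.181, -35.273, 0.071, 0.024, -0.0], 'eef_pos': [236.528, 496.254, 204.875], 'eef_rot': [-3.14, -0.0, 2.697], 'wrist_force': [0.281, 0.0, -0.396], 'moment': [0.02, 0.011, -0.002], 'finger_force': 0.0, 'finger_gap': 93.995}
scene {'fx': 447.825, 'fy': 447.825, 'cx': 281.6, 'cy': 207.659, 'position': [1121.539, -425.5, 1208.513], 'rotation': [-2.57, -0.009, 1.024]}
top {'fx': 446.547, 'fy': 446.547, 'cx': 280.416, 'cy': 215.934, 'position': [356.47, -60.706, 1071.248], 'rotation': [-2.962, -0.003, -1.592]}
{'fx': 303.88339683347743, 'fy': 303.88339683347743, 'cx': 277.99452787219246, 'cy': 212.83998052441552, 'T_tool_cam': array([[-5.73124894e-04, -9.58615003e-01, -2.84705018e-01,
         8.17859755e+01],
       [ 9.99999809e-01, -6.15006005e-04,  5.77060392e-05,
         2.15887873e-01],
       [-2.30413171e-04, -2.84704931e-01,  9.58615173e-01,
        -1.78735425e+02],
       [ 0.00000000e+00,  0.00000000e+00,  0.00000000e+00,
         1.00000000e+00]])}
```

View pics/scene0.png

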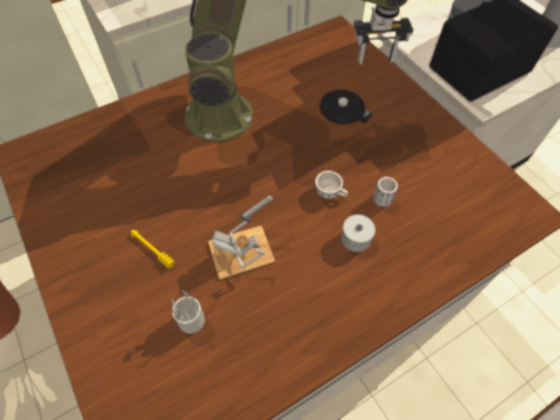

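View pics/top0.png

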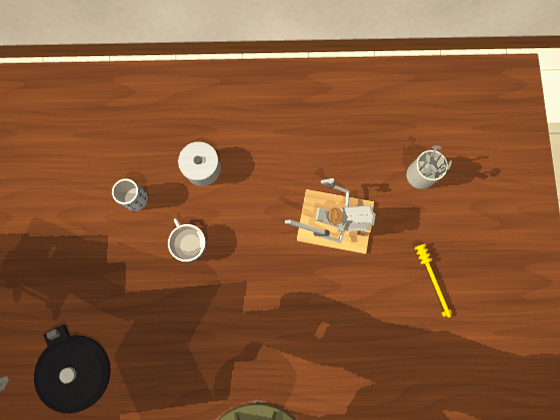

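The scene view shows the tall cup at about (386,192), the squat cup at (329,185), the tin at (358,233), the rack at (240,250), the caddy at (188,315) and the dipper at (150,248). The top view shows the tall cup at about (128,193) and the rack at (335,220).

```bash
cat > h.py <<'E'
import numpy as np, cv2
from scipy.spatial.transform import Rotation as Ro
from cell import manip
def cam(n,s=None):
    c=manip.camera_info(n)
    if n=="wrist":
        T=np.eye(4);T[:3,:3]=Ro.from_euler("xyz",s["eef_rot"]).as_matrix();T[:3,3]=s["eef_pos"]
        T=T@c["T_tool_cam"];return c,T[:3,:3],T[:3,3]
    return c,Ro.from_euler("xyz",c["rotation"]).as_matrix(),np.array(c["position"])
def ray(C,uv):
    c,R,p=C; d=R@np.array([(uv[0]-c["cx"])/c["fx"],(uv[1]-c["cy"])/c["fy"],1]); return p,d/np.linalg.norm(d)
def onz(C,uv,z):
    p,d=ray(C,uv); return p+d*(z-p[2])/d[2]
def tri(rs):
    A=np.zeros((3,3));b=np.zeros(3)
    for p,d in rs:
        M=np.eye(3)-np.outer(d,d);A+=M;b+=M@p
    x=np.linalg.solve(A,b);return x,[round(float(np.linalg.norm((np.eye(3)-np.outer(d,d))@(x-p))),1) for p,d in rs]
def proj(C,X):
    c,R,p=C; q=R.T@(np.asarray(X,float)-p); return np.array([c["fx"]*q[0]/q[2]+c["cx"],c["fy"]*q[1]/q[2]+c["cy"]])
E
python3 - <<'E'
import cv2,numpy as np
from h import *
S=cv2.imread("pics/scene0.png");T=cv2.imread("pics/top0.png")
def crop(I,x,y,w,h,W,H): return cv2.resize(I[y:y+h,x:x+w],(W,H),interpolation=cv2.INTER_CUBIC)
o=np.zeros((600,800,3),np.uint8)
o[:300,:400]=crop(T,285,170,100,75+0,400,300)  # x4
o[:300,400:]=crop(S,195,210,100,75,400,300)
o[300:,:400]=crop(T,100,160,80,60,400,300)   # x5
o[300:,400:]=crop(S,350,160,80,60,400,300)
cv2.imwrite("pics/c1.png",o)
for n,I in(("top",T),("scene",S)):
    hsv=cv2.cvtColor(I,cv2.COLOR_BGR2HSV)
    m=cv2.inRange(hsv,(10,70,150),(22,255,255))
    k,l,st,ce=cv2.connectedComponentsWithStats(m)
    m=cv2.morphologyEx(m,cv2.MORPH_CLOSE,np.ones((3,3)))
    cs=sorted(cv2.findContours(m,0,1)[0],key=cv2.contourArea)[-3:]
    for c in cs: print(n,cv2.contourArea(c),cv2.boundingRect(c),cv2.boxPoints(cv2.minAreaRect(c)).round(1).tolist())
E
```

```text
top 1368.0 (8, 197, 200, 28) [[7.199999809265137, 217.3000030517578], [8.5, 194.6999969482422], [207.6999969482422, 206.0], [206.39999389648438, 228.60000610351562]]
top 2713.5 (404, 184, 156, 59) [[403.70001220703125, 238.1999969482422], [406.0, 181.5], [560.0, 187.60000610351562], [557.7000122070312, 244.39999389648438]]
top 8163.5 (187, 144, 201, 111) [[184.8000030517578, 249.1999969482422], [188.60000610351562, 140.60000610351562], [387.5, 147.5], [383.79998779296875, 256.1000061035156]]
scene 75.0 (514, 170, 46, 43) [[513.5, 171.60000610351562], [515.0999755859375, 169.8000030517578], [560.0, 210.89999389648438], [558.2999877929688, 212.6999969482422]]
scene 162.0 (131, 229, 44, 38) [[128.5, 232.8000030517578], [135.10000610351562, 225.3000030517578], [175.60000610351562, 260.8999938964844], [169.0, 268.3999938964844]]
scene 1692.5 (208, 225, 68, 54) [[206.60000610351562, 240.10000610351562], [263.0, 222.3000030517578], [275.29998779296875, 261.1000061035156], [218.89999389648438, 279.0]]
```

View pics/c1.png

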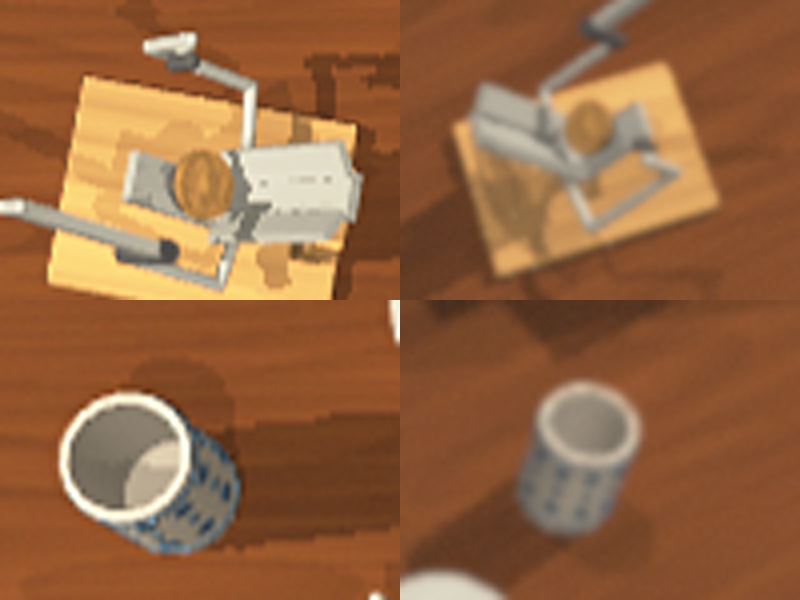

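The composite shows in the top view the board corners at px (306,189), (374,201) and (297,240), the cork at (336,216), the bar hinge near (329,233) with the bar tip at (287,221), and the roller near (327,181). The cup's rim centre is at (125,191) in top and (387,185) in scene.

```bash
python3 - <<'E'
from h import *
T=cam("top");S=cam("scene")
def t(n,a,b):
    x,e=tri([ray(T,np.array(a)-.4),ray(S,np.array(b)-.4)]);print(n,x.round(1),e)
t("b1",(306.25,188.75),(261.25,226.25)) 
t("b2",(374.25,200.75),(274.5,261.25)) 
t("b3",(296.75,240.5),(208.75,240.75)) 
t("rim",(125.2,191.4),(387.6,185))
t("cork",(336,216),(242.25,241.75))
for uv in((306.25,188.75),(374.25,200.75),(296.75,240.5)):print(onz(T,np.array(uv)-.4,12).round(1))
for uv in((261.25,226.25),(208.75,240.75),(274.5,261.25),(219.25,279.5)):print(onz(S,np.array(uv)-.4,12).round(1))
print(onz(T,(124.8,191),80),onz(S,(387.2,184.6),80))
E
```

```text
b1 [ 575.4 -133.   158.1] [12.4, 12.4]
b2 [ 608.3 -213.7  100.5] [76.3, 76.3]
b3 [ 470.8 -185.4    0.7] [82.7, 82.7]
rim [602.5 286.9  78.6] [0.8, 0.8]
cork [ 538.1 -193.3   64.8] [0.9, 0.9]
[ 616.2 -131.4   12. ]
[ 582.9 -295.6   12. ]
[ 489.7 -104.7   12. ]
[ 494.  -105.4   12. ]
[ 456.2 -267.    12. ]
[ 618.  -131.6   12. ]
[ 585.7 -297.4   12. ]
[601.82243583 285.56921089  80.        ] [603.31779137 286.79859207  80.        ]
```

servo_tool(rows=[[0,0,-4,12,-26,0,0],[0,0,-5.5,23,-48,-2,0],[0,0,-5.5,23,-48,-2,0],[0,0,-5.5,23,-48,-2,0],[0,0,-5.5,23,-48,-2,0],[0,0,-5.5,23,-48,-2,0],[0,0,-5.5,23,-48,-2,0],[0,0,-5.5,23,-48,-2,0],[0,0,-5.5,23,-48,-2,0],[0,0,-5.5,23,-48,-2,0],[0,0,-5.5,23,-48,-2,0],[0,0,-5.5,23,-48,-2,0],[0,0,-5.5,23,-48,-2,0],[0,0,-5.5,18,-36,-2,0],[0,0,0,0,0,0,0],[0,0,0,0,0,0,0]])

```text
clock: 2.1
eef_pos: [542.3, -141.0, 179.1]
eef_rot: [-3.141, -0.0, 1.38]
wrist_force: [-0.1, 0.3, -0.7]
finger_gap: 94.3
finger_force: 0.0
```

```bash
cat > shot.py <<'E'
import sys,json
from h import *
s=manip.read_state(); im=manip.camera("wrist")
cv2.imwrite(f"pics/{sys.argv[1]}.png",im[:,:,::-1])
json.dump({k:np.asarray(s[k]).tolist() for k in("eef_pos","eef_rot")},open(f"pics/{sys.argv[1]}.json","w"))
print({k:np.round(v,3).tolist() for k,v in s.items() if k in("clock","joints","eef_pos","eef_rot","wrist_force")})
E
python3 shot.py w1
```

```text
{'clock': 2.1, 'joints': [-0.32, 0.345, 1.524, 0.0, 1.273, -0.129], 'eef_pos': [542.291, -140.983, 179.129], 'eef_rot': [-3.141, -0.0, 1.38], 'wrist_force': [-0.145, 0.258, -0.67]}
```

servo_tool(rows=[[0,0,0,0,-25,0,0],[0,0,0,0,-50,0,0],[0,0,0,0,-25,0,0],[0,0,0,0,0,0,0],[0,0,0,0,0,0,0]])

```text
clock: 2.78
eef_pos: [542.7, -240.2, 179.6]
eef_rot: [3.142, -0.0, 1.38]
wrist_force: [-0.7, 0.2, 0.1]
finger_gap: 94.2
finger_force: 0.0
```

```bash
python3 shot.py w2; python3 - <<'E'
import cv2,numpy as np
a=cv2.imread("pics/w1.png");b=cv2.imread("pics/w2.png")
cv2.imwrite("pics/w12.png",np.hstack([cv2.resize(i[:,:],(400,300),interpolation=cv2.INTER_AREA) for i in(a,b)]))
E
```

```text
{'clock': 2.775, 'joints': [-0.478, 0.417, 1.423, 0.0, 1.301, -0.288], 'eef_pos': [542.705, -240.163, 179.604], 'eef_rot': [3.142, -0.0, 1.38], 'wrist_force': [-0.716, 0.196, 0.139]}
```

View pics/w12.png

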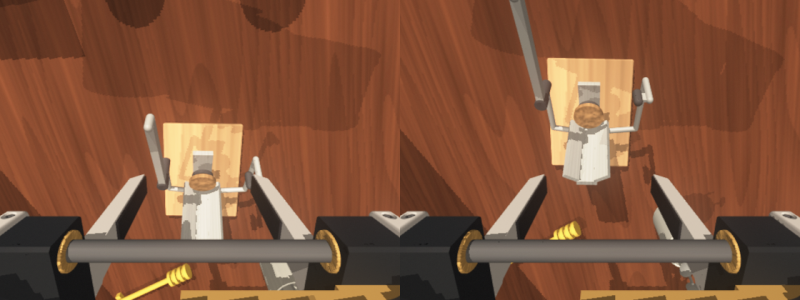

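The rack is visible in both wrist frames (half size): w1 has the board around (203,170), and w2 has the cork at (588,115) and the hinge near (541,97). I'll zoom in on both.

```bash
python3 - <<'E'
import cv2,numpy as np
a=cv2.imread("pics/w1.png")[150:340,190:380];b=cv2.imread("pics/w2.png")[70:260,180:370]
cv2.imwrite("pics/w12c.png",np.hstack([cv2.resize(i,None,fx=2.1,fy=2.1,interpolation=cv2.INTER_CUBIC) for i in(a,b)]))
E
```

```text
(no output)
```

View pics/w12c.png

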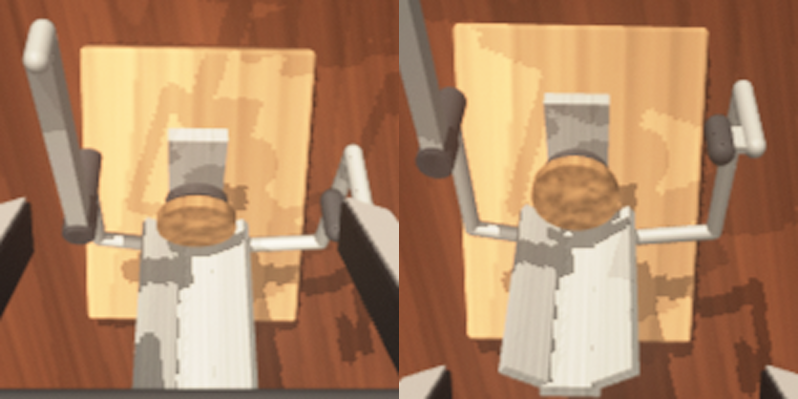

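Zoomed: the board corners are sharp in both views (crop w1 (82,47),(314,51),(90,319),(298,321); w2 (454,25),(707,30),(468,337),(691,342)). The cork is at (196,219)/(576,192), and the hinge's upper cap at (80,232)/(437,160).

```bash
cat > rack.py <<'E'
from h import *
import json
W1,W2=[cam("wrist",json.load(open(f"pics/w{i}.json"))) for i in(1,2)]
f1=lambda u:np.array(u)/2.1+(190,150)-.25
f2=lambda u:(np.array(u)-(399,0))/2.1+(180,70)-.25
P={"TL":((82,47),(454,25)),"TR":((314,51),(707,30)),"BL":((90,319),(468,337)),"BR":((298,321),(691,342)),"cork":((196,219),(576,192)),"cap":((80,232),(437,160)),"wireL":((99,238),(474,230)),"stripL":((168,130),(543,95)),"stripR":((227,130),(609,95))}
X={}
for k,(a,b) in P.items():
    X[k],e=tri([ray(W1,f1(a)),ray(W2,f2(b))]);print(k,X[k].round(1),e)
c=np.mean([X[k] for k in("TL","TR","BL","BR")],0)
d=(X["BL"]+X["BR"]-X["TL"]-X["TR"])/2; d2=(X["BL"]+X["TL"]-X["TR"]-X["BR"])/2
print(c,d,np.linalg.norm(d),d2,np.linalg.norm(d2))
y1=np.arctan2(d[0],-d[1]);y2=np.arctan2(-d2[1],-d2[0])
print("yaw",y1,y2,)
E
cat >> rack.py <<'E'
th=float(np.mean([y1,y2]))
Rc=Ro.from_euler("z",th).as_matrix()@np.array([[0,-1,0],[np.cos(.611),0,-np.sin(.611)],[np.sin(.611),0,np.cos(.611)]])
z=Rc[:,2]; co=X["cork"]; O=co-z*(co[2]-45)/z[2]; print("O from cork",O,(co[2]-45)/z[2]); print(Rc.round(4))
for k in X: print(k,(Rc.T@(X[k]-O)).round(1))
E
python3 rack.py
```

```text
TL [ 492.5 -102.8    6.2] [0.4, 0.4]
TR [ 618.7 -129.5    5.3] [0.0, 0.0]
BL [ 460.1 -264.9   16.1] [0.2, 0.2]
BR [ 584.9 -294.3   10.3] [0.5, 0.5]
cork [ 539.7 -191.3   62.3] [0.2, 0.2]
cap [ 494.9 -164.1  115.9] [0.2, 0.2]
wireL [ 483.7 -202.8   38.8] [0.1, 0.1]
stripL [ 533.5 -146.4   50. ] [0.3, 0.3]
stripR [ 562.9 -152.1   49.5] [0.0, 0.0]
[ 539.0550999  -197.8839224     9.48300475] [ -33.10719717 -163.42948713    7.44785609] 166.91541069569254 [-125.49009381   28.05507618    3.3535763 ] 128.63163459572382
yaw -0.19987304641991702 -0.21994728439181963
O from cork [ 542.18212834 -179.48596857   45.        ] 21.100761950407158
[[ 0.1707 -0.978  -0.1195]
 [ 0.8011  0.2084 -0.5611]
 [ 0.5737  0.      0.8191]]
TL [ 30.7  64.5 -68.8]
TR [ 30.3 -64.4 -69.7]
BL [-99.   62.5  34.1]
BR [-104.6  -65.7   30.9]
cork [ 0.   0.  21.1]
cap [45.  49.4 55.1]
wireL [-32.2  52.4  15. ]
stripL [ 27.9  15.4 -13.5]
stripR [ 28.  -14.6 -14.1]
```

servo_tool(rows=[[0,0,0,2.5,24,0,0],[0,0,0,5.5,48,0,0],[0,0,0,5.5,48,0,0],[0,0,0,5.5,48,0,0],[0,0,0,5.5,48,0,0],[0,0,0,5.5,48,0,0],[0,0,0,5.5,48,0,0],[0,0,0,5.5,48,0,0],[0,0,0,5.5,48,0,0],[0,0,0,5.5,48,0,0],[0,0,0,5.5,48,0,0],[0,0,0,2.3,22,0,0],[0,0,0,0,0,0,0],[0,0,0,0,0,-20,0],[0,0,0,0,0,-40,0],[0,0,0,0,0,-40,0],[0,0,0,0,0,-30,0],[0,0,0,0,0,-18,0],[0,0,0,0,0,0,0],[0,0,0,0,0,0,0]])

```text
clock: 5.32
eef_pos: [603.1, 284.6, 33.0]
eef_rot: [3.14, -0.001, 1.379]
wrist_force: [0.5, -0.9, 0.8]
finger_gap: 94.2
finger_force: 0.0
```

```bash
python3 shot.py w3
```

```text
{'clock': 5.325, 'joints': [0.386, 0.727, 1.301, -0.0, 1.111, 0.578], 'eef_pos': [603.095, 284.61, 33.024], 'eef_rot': [3.14, -0.001, 1.379], 'wrist_force': [0.49, -0.917, 0.767]}
```

View pics/w3.png

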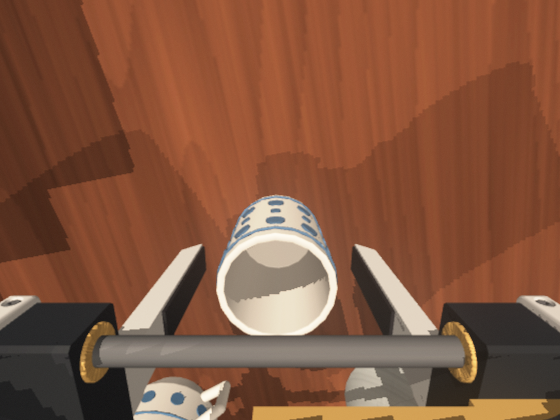

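The cup stands centred between the fingers: rim centre at about (277,285), fingers at (195,260) and (362,260). I'll close.

```bash
python3 -c "
from h import *;import json
C=cam('wrist',json.load(open('pics/w3.json')));print(onz(C,(277,285),79))"
```

```text
[605.19786655 291.05527735  79.        ]
```

servo_tool(rows=[[0,0,0,0,1,-2,0.3],[0,0,0,0,0,0,1],[0,0,0,0,0,0,1],[0,0,0,0,0,0,1],[0,0,0,0,0,0,1],[0,0,0,0,0,0,1],[0,0,0,0,0,0,1],[0,0,0,0,0,0,1],[0,0,0,0,0,0,1]], grip_force=8)

```text
clock: 6.5
eef_pos: [602.5, 285.5, 29.5]
eef_rot: [3.142, -0.0, 1.379]
wrist_force: [0.1, -0.1, 2.2]
finger_gap: 60.8
finger_force: 8.0
```

servo_tool(rows=[[0,0,0,0,0,4,1],[0,0,0,0,0,15,1],[0,0,0,0,0,30,1],[0,0,0,0,0,35,1],[0,0,0,0,0,35,1],[0,0,0,0,0,22,1],[0,0,0,0,0,9,1],[0,0,0,0,0,0,1],[0,0,0,0,0,0,1],[0,0,0,0,0,0,1]])

```text
clock: 7.75
eef_pos: [602.2, 285.4, 178.5]
eef_rot: [-3.14, 0.001, 1.379]
wrist_force: [-0.9, -0.6, -2.7]
finger_gap: 61.0
finger_force: 8.0
```

```bash
python3 shot.py w4; python3 - <<'E'
from h import *;import json
im=cv2.imread("pics/w4.png");C=cam('wrist',json.load(open('pics/w4.json')))
h=cv2.cvtColor(im,cv2.COLOR_BGR2HSV)
m=cv2.inRange(h,(0,0,195),(180,45,255));m[:, :200]=0;m[:,355:]=0;m[:220]=0;m[345:]=0
cs=max(cv2.findContours(m,0,1)[0],key=cv2.contourArea);print(cv2.boundingRect(cs))
R=Ro.from_euler("xyz",json.load(open('pics/w4.json'))["eef_rot"]).as_matrix();p=np.array(json.load(open('pics/w4.json'))["eef_pos"])
for uv in((217,285),(337,285),(277,230),(277,337)):
    X=onz(C,uv,p[2]+50.5);print(uv,(R.T@(X-p)).round(1))
E
```

```text
{'clock': 7.75, 'joints': [0.388, 0.585, 1.178, 0.0, 1.38, 0.579], 'eef_pos': [602.192, 285.351, 178.458], 'eef_rot': [-3.14, 0.001, 1.379], 'wrist_force': [-0.853, -0.567, -2.666]}
(211, 233, 134, 102)
(217, 285) [  9.4 -27.5 -50.5]
(337, 285) [  9.4  29.3 -50.5]
(277, 230) [ 37.    1.  -50.5]
(277, 337) [-19.8   0.9 -50.5]
```

View pics/w4.png

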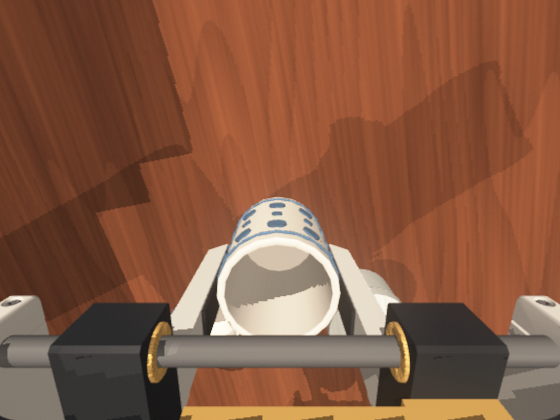

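The cup is held level, with its rim spanning columns 218–340 and its far edge at row 235. It therefore sits about 3–4 mm towards tool +x. Next I carry it over the rack with a 35° tilt.

servo_tool(rows=[[0,0,-0.4,-2.9,-20,12,1],[0,0,-0.35,-5.3,-36,22,1],[2.45,-0.51,0,-5.3,-36,22,1],[2.45,-0.51,0,-5.3,-36,20,1],[2.45,-0.51,0,-5.3,-36,0,1],[2.45,-0.51,0,-5.3,-36,0,1],[2.45,-0.51,0,-5.3,-36,0,1],[2.45,-0.51,0,-5.3,-36,0,1],[2.45,-0.51,0,-5.3,-36,0,1],[2.45,-0.51,0,-5.3,-36,0,1],[2.45,-0.51,0,-5.3,-36,0,1],[2.45,-0.51,0,-5.3,-36,0,1],[2.45,-0.51,0,-5.3,-36,0,1],[2.45,-0.51,0,-5.3,-36,0,1],[2.45,-0.51,0,-5.3,-36,0,1],[2.45,-0.51,0,-5.3,-36,0,1],[0,0,0,-3.7,-25,0,1],[0,0,0,-2.3,-15,0,1],[0,0,0,0,0,0,1],[0,0,0,0,0,0,1]])

```text
clock: 10.3
eef_pos: [514.2, -313.7, 255.8]
eef_rot: [3.141, -0.611, 1.367]
wrist_force: [-0.0, -0.3, -2.5]
finger_gap: 61.0
finger_force: 8.0
```

```bash
cat > fr.py <<'E'
from h import *
th=-.205;O=np.array([541.8,-179.6,45])
Rc=Ro.from_euler("z",th).as_matrix()@np.array([[0,-1,0],[np.cos(.611),0,-np.sin(.611)],[np.sin(.611),0,np.cos(.611)]])
def st():
    s=manip.read_state();R=Ro.from_euler("xyz",s["eef_rot"]).as_matrix()
    Rt=Rc@np.diag([1,-1,-1])
    print("t",round(s["clock"],2),"tcp_c",(Rc.T@(np.array(s["eef_pos"])-O)).round(1),"f_c",(Rc.T@np.array(s["wrist_force"])).round(2),"roterr",np.degrees(Ro.from_matrix(Rt@R.T).as_rotvec()).round(2),s["finger_gap"],s["finger_force"])
def to(c):
    s=manip.read_state();print("delta",c,(O+Rc@np.array(c,float)-np.array(s["eef_pos"])).round(1))
E
python3 -c "
from fr import *
st();to((7,0,100));print(Rc.round(4))"
```

```text
t 10.3 tcp_c [  8.8  -0.3 251.2] f_c [-1.66 -0.04 -1.94] roterr [-0.01  0.04 -0.05] 60.95398085428183 7.999901915900409
delta (7, 0, 100) [  17.1   83.6 -124.9]
[[ 0.1667 -0.9791 -0.1168]
 [ 0.8019  0.2036 -0.5617]
 [ 0.5737  0.      0.8191]]
```

servo_tool(rows=[[0,0,0,1.1,5.6,-8.3,1],[0,0,0,2.9,13.9,-20.8,1],[0,0,0,3.4,16.7,-25,1],[0,0,0,3.4,16.7,-25,1],[0,0,0,2.9,13.9,-20.8,1],[0,0,0,2.3,11.2,-16.6,1],[0,0,0,1.1,5.6,-8.4,1],[0,0,0,0,0,0,1],[0,0,0,0,0,0,1]])

```text
clock: 11.42
eef_pos: [531.3, -231.3, 131.2]
eef_rot: [3.14, -0.611, 1.367]
wrist_force: [0.5, -0.4, -2.3]
finger_gap: 60.9
finger_force: 8.0
```

```bash
python3 - <<'E'
from fr import *
st();to((7,0,70))
S=manip.camera("scene")[:,:,::-1];T=manip.camera("top")[:,:,::-1]
o=np.hstack([cv2.resize(I[y:y+80,x:x+80],(400,400),interpolation=cv2.INTER_CUBIC) for I,x,y in((S,195,205),(T,285,170))])
cv2.imwrite("pics/ins.png",o)
E
```

```text
t 11.43 tcp_c [  6.3  -0.3 100.9] f_c [-1.56 -0.55 -1.68] roterr [0.02 0.07 0.  ] 60.94947709812732 7.999999872408807
delta (7, 0, 70) [  3.5  18.  -24.8]
```

View pics/ins.png

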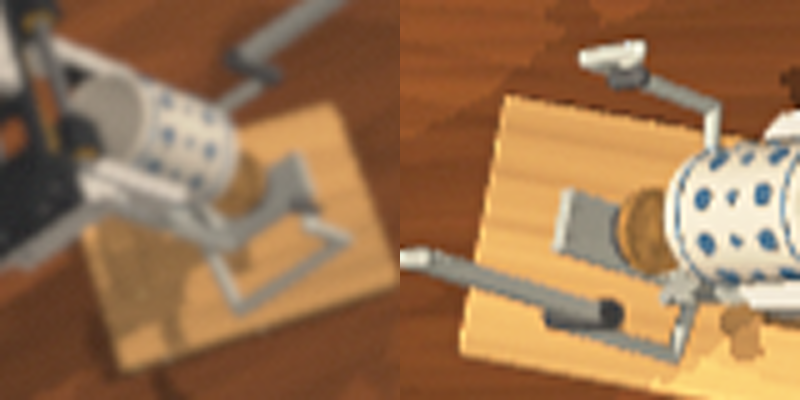

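The cup (about (150,135) left, (735,215) right) is aligned above the cork with clear space around it. I'll go down and feel for the pad.

servo_tool(rows=[[0,0,0,0.9,4.5,-6.5,1],[0,0,0,1.2,6,-9,1],[0,0,0,1.1,5,-8,1],[0,0,0,0.6,2.8,-4.1,1],[0,0,0,0.2,1.1,-1.6,1],[0,0,0,0.2,1.1,-1.6,1],[0,0,0,0.2,1.1,-1.6,1],[0,0,0,0,0,0,1],[0,0,0,0,0,0,1]])

```text
clock: 12.65
eef_pos: [535.6, -209.4, 98.2]
eef_rot: [3.141, -0.611, 1.366]
wrist_force: [-0.2, 0.8, -2.3]
finger_gap: 60.8
finger_force: 8.0
```

```bash
python3 -c "
from fr import *
st()"
```

```text
t 12.65 tcp_c [ 5.6  0.  61. ] f_c [-0.66  0.32 -2.3 ] roterr [-0.02  0.02 -0.01] 60.75203487402878 7.9998970264568925
```

servo_tool(rows=[[0,0,0,0.12,0.6,-0.8,1],[0,0,0,0.12,0.6,-0.8,1],[0,0,0,0.12,0.6,-0.8,1],[0,0,0,0.12,0.6,-0.8,1],[0,0,0,0.12,0.6,-0.8,1],[0,0,0,0,0,0,1],[0,0,0,0,0,0,1]])

```text
clock: 13.52
eef_pos: [536.1, -206.3, 94.1]
eef_rot: [3.141, -0.611, 1.366]
wrist_force: [0.3, 0.4, -2.0]
finger_gap: 61.1
finger_force: 8.0
```

```bash
python3 -c "
from fr import *
st()"
```

```text
t 13.53 tcp_c [ 5.8  0.1 55.9] f_c [-0.75 -0.2  -1.89] roterr [-0.02  0.02 -0.01] 61.11511404004224 7.999849976040423
```

servo_tool(rows=[[0,0,0,-0.2,-0.8,-0.6,1],[0,0,0,-0.2,-0.8,-0.6,1],[0,0,0,-0.2,-0.8,-0.6,1],[0,0,0,-0.2,-0.8,-0.6,1],[0,0,0,-0.2,-0.8,-0.6,1],[0,0,0,0,0,0,1],[0,0,0,0,0,0,1]])

```text
clock: 14.4
eef_pos: [535.2, -210.3, 91.2]
eef_rot: [3.141, -0.611, 1.366]
wrist_force: [0.3, 0.1, -2.7]
finger_gap: 61.2
finger_force: 8.0
```

```bash
python3 -c "
from fr import *
st()"
```

```text
t 14.4 tcp_c [ 0.8  0.2 55.8] f_c [-1.41 -0.27 -2.3 ] roterr [-0.02  0.02 -0.  ] 61.162629982993195 7.99986710306257
```

servo_tool(rows=[[0,0,0,-0.17,-0.8,-0.57,1],[0,0,0,-0.17,-0.8,-0.57,1],[0,0,0,0,0,0,1],[0,0,0,0,0,0,1]])

```text
clock: 14.9
eef_pos: [534.8, -211.9, 90.0]
eef_rot: [3.141, -0.612, 1.366]
wrist_force: [-0.7, -0.4, -2.4]
finger_gap: 61.3
finger_force: 8.0
```

```bash
python3 -c "
from fr import *
st()"
```

```text
t 14.9 tcp_c [-1.3  0.3 55.8] f_c [-1.79  0.61 -1.7 ] roterr [-0.03  0.02 -0.01] 61.28567867940361 7.999878600239754
```

No contact yet (x force is still about −1.5 N, the weight component). I'll continue in small steps.

servo_tool(rows=[[0,0,0,-0.17,-0.8,-0.57,1],[0,0,0,-0.08,-0.4,-0.29,1],[0,0,0,0,0,0,1],[0,0,0,0,0,0,1]])

```text
clock: 15.4
eef_pos: [534.5, -212.9, 89.3]
eef_rot: [3.142, -0.612, 1.366]
wrist_force: [-1.9, 4.0, 0.7]
finger_gap: 61.1
finger_force: 8.0
```

```bash
python3 -c "
from fr import *
st()"
```

```text
t 15.4 tcp_c [-2.5  0.4 55.8] f_c [ 3.3   2.63 -1.4 ] roterr [-0.05  0.01 -0.03] 61.14051982851904 7.999974545091391
```

servo_tool(rows=[[0,0,0,-0.12,-0.6,-0.43,1],[0,0,0,-0.04,-0.2,-0.14,1],[0,0,0,0,0,0,1],[0,0,0,0,0,0,1]])

```text
clock: 15.9
eef_pos: [534.1, -213.2, 88.9]
eef_rot: [-3.141, -0.613, 1.366]
wrist_force: [-4.2, 7.6, 3.0]
finger_gap: 61.0
finger_force: 8.0
```

```bash
python3 -c "
from fr import *
st()"
```

```text
t 15.9 tcp_c [-3.1  0.7 55.8] f_c [ 7.17  5.68 -1.31] roterr [-0.11 -0.02 -0.06] 60.99572722701873 8.000003120396286
```

Contact is with the −y flank only. I shift towards +y to centre in the V.

servo_tool(rows=[[0,0,0,-0.6,0.12,0,1],[0,0,0,-0.6,0.12,0,1],[0,0,0,0,0,0,1],[0,0,0,0,0,0,1]])

```text
clock: 16.4
eef_pos: [533.3, -213.5, 88.7]
eef_rot: [3.141, -0.612, 1.366]
wrist_force: [-0.3, 4.6, 2.2]
finger_gap: 61.0
finger_force: 8.0
```

```bash
python3 -c "
from fr import *
st()"
```

```text
t 16.4 tcp_c [-3.5  1.4 55.8] f_c [ 4.9   1.2  -0.78] roterr [-0.05  0.03 -0.01] 61.016577897070285 7.99987297039479
```

servo_tool(rows=[[0,0,0,-0.6,0.12,0,1],[0,0,0,0,0,0,1],[0,0,0,0,0,0,1]])

```text
clock: 16.77
eef_pos: [533.1, -213.6, 88.7]
eef_rot: [3.14, -0.611, 1.366]
wrist_force: [3.7, 4.0, 0.1]
finger_gap: 61.0
finger_force: 8.0
```

```bash
python3 -c "
from fr import *
st()"
```

```text
t 16.77 tcp_c [-3.6  1.6 55.9] f_c [ 3.9  -2.78 -2.58] roterr [-0.01  0.08  0.02] 60.98888716887273 7.999988445080817
```

servo_tool(rows=[[0,0,0,0.36,0.26,0.23,1],[0,0,0,0.12,0.56,-0.82,1],[0,0,0,0.12,0.56,-0.82,1],[0,0,0,0,0,0,1],[0,0,0,0,0,0,1]])

```text
clock: 17.4
eef_pos: [533.3, -212.4, 87.2]
eef_rot: [3.141, -0.611, 1.366]
wrist_force: [2.7, 0.2, 0.0]
finger_gap: 61.2
finger_force: 8.0
```

```bash
python3 -c "
from fr import *
st()"
```

```text
t 17.4 tcp_c [-3.4  1.6 54. ] f_c [ 0.67 -2.64 -0.41] roterr [-0.    0.04  0.01] 61.20169216267858 8.001194447278976
```

servo_tool(rows=[[0,0,0,0.12,0.56,-0.82,1],[0,0,0,0.12,0.56,-0.82,1],[0,0,0,0,0,0,1],[0,0,0,0,0,0,1]])

```text
clock: 17.9
eef_pos: [533.5, -211.2, 85.6]
eef_rot: [3.141, -0.611, 1.366]
wrist_force: [4.0, -1.9, 3.0]
finger_gap: 61.0
finger_force: 8.0
```

```bash
python3 -c "
from fr import *
st()"
```

```text
t 17.9 tcp_c [-3.4  1.7 52. ] f_c [ 0.87 -4.32  3.11] roterr [-0.01  0.04  0.  ] 61.01630564074519 8.00280399620533
```

servo_tool(rows=[[0,0,0,0.49,-0.1,0,1],[0,0,0,0,0,0,1],[0,0,0,0,0,0,1]])

```text
clock: 18.27
eef_pos: [533.7, -211.1, 85.5]
eef_rot: [-3.141, -0.612, 1.366]
wrist_force: [0.2, -1.2, 2.3]
finger_gap: 61.1
finger_force: 8.0
```

```bash
python3 -c "
from fr import *
st()"
```

```text
t 18.27 tcp_c [-3.4  1.5 51.8] f_c [ 0.41 -0.41  2.58] roterr [-0.03 -0.01 -0.02] 61.07139747729661 8.000431973487139
```

servo_tool(rows=[[0,0,0,0.25,-0.6,0.8,1],[0,0,0,0,0,0,1],[0,0,0,0,0,0,1]])

```text
clock: 18.65
eef_pos: [533.8, -211.6, 86.1]
eef_rot: [-3.141, -0.612, 1.366]
wrist_force: [-3.5, 0.9, 1.8]
finger_gap: 60.9
finger_force: 8.0
```

```bash
python3 -c "
from fr import *
st()"
```

```text
t 18.65 tcp_c [-3.4  1.3 52.6] f_c [1.18 3.57 1.35] roterr [-0.05 -0.03 -0.03] 60.94710791120012 7.999948100186884
```

servo_tool(rows=[[0,0,0,-0.43,-0.4,0.66,1],[0,0,0,0,0,0,1],[0,0,0,0,0,0,1]])

```text
clock: 19.02
eef_pos: [533.7, -212.1, 86.9]
eef_rot: [3.142, -0.612, 1.366]
wrist_force: [-2.4, 0.4, 0.8]
finger_gap: 61.4
finger_force: 8.0
```

```bash
python3 -c "
from fr import *
st()"
```

```text
t 19.02 tcp_c [-3.4  1.3 53.6] f_c [0.38 2.41 0.67] roterr [-0.03  0.01 -0.01] 61.39190544126529 7.999755274504423
```

servo_tool(rows=[[0,0,0,0,0,0,0.33],[0,0,0,0,0,0,0.3],[0,0,0,0,0,0,0.27],[0,0,0,0,0,0,0.22],[0,0,0,0,0,0,0.15],[0,0,0,0,0,0,0.15],[0,0,0,0,0,0,0.15]])

```text
clock: 19.9
eef_pos: [533.8, -212.2, 87.0]
eef_rot: [3.141, -0.611, 1.366]
wrist_force: [0.2, 0.4, 0.3]
finger_gap: 79.9
finger_force: 0.0
```

```bash
python3 -c "
from fr import *
st()"; python3 shot.py w5
```

```text
t 19.9 tcp_c [-3.4  1.3 53.6] f_c [ 0.54 -0.13 -0.05] roterr [-0.02  0.02 -0.01] 79.87146316193612 0.0
{'clock': 19.9, 'joints': [-0.687, 0.629, 1.456, 0.543, 1.399, -0.671], 'eef_pos': [533.752, -212.161, 86.97], 'eef_rot': [3.141, -0.611, 1.366], 'wrist_force': [0.228, 0.435, 0.27]}
```

View pics/w5.png

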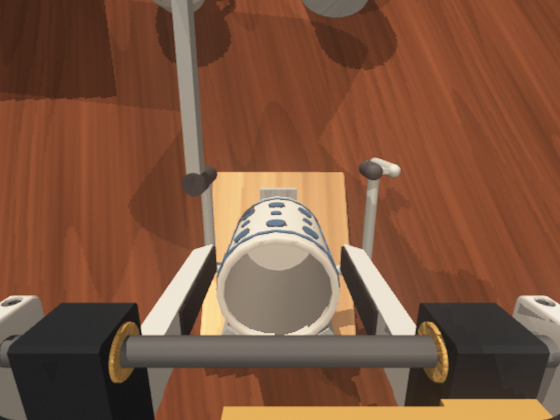

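The cup is lying in the V, released, with both fingers free of it. The bar runs from its hinge at (197,183) up to about (183,5).

```bash
python3 - <<'E'
from fr import *
import json
C=cam('wrist',json.load(open('pics/w5.json')))
def onc(uv,z):
    p,d=ray(C,uv);p=Rc.T@(p-O);d=Rc.T@d;return (p+d*(z-p[2])/d[2]).round(1)
for uv in((176,10),(194,10),(187,130),(203,130),(181,60),(199,60)):print(uv,onc(uv,56))
print("cap",onc((194,183),62),"rol",onc((371,171),60))
E
```

```text
(176, 10) [134.1  51.3  56. ]
(194, 10) [134.1  42.2  56. ]
(187, 130) [75.5 50.8 56. ]
(203, 130) [75.5 41.8 56. ]
(181, 60) [111.1  50.9  56. ]
(199, 60) [111.1  41.4  56. ]
cap [46.6 47.5 62. ] rol [ 53.1 -53.2  60. ]
```

servo_tool(rows=[[0,0,0,-0.6,-2.8,4.1,0.15],[0,0,0,-1.8,-8.4,12.3,0.15],[0,0,0,-2.9,-14,20.5,0.15],[0,0,0,-3.5,-16.8,24.6,0.15],[0,0,0,-2.9,-14,20.5,0.5],[0,0,0,-1.2,-5.6,8.2,1],[0,0,0,0,0,0,1],[0,0,0,0,0,0,1]])

```text
clock: 20.95
eef_pos: [520.7, -273.3, 176.4]
eef_rot: [-3.141, -0.612, 1.366]
wrist_force: [0.3, 0.1, -0.2]
finger_gap: 43.0
finger_force: 0.0
```

The bar lies nearly along cradle +x (a ≈ 0, y ≈ 48), so I'll approach its +y side with the fingers closed.

```bash
python3 - <<'E'
from fr import *
st();to((104,90,165))
d=Rc@np.array([0,0,-120.]);print(d.round(1))
H=np.array([44,50.5]);P=[[104,90]]
for a in np.radians(np.r_[0,-10:-81:-10,-85,-90]):
    u=np.array([np.cos(a),np.sin(a)]);n=np.array([-u[1],u[0]])
    P.append(H+60*u+n*(4+8*abs(u[1])+12.5*abs(u[0])))
P=np.array(P);print(P.round(1).tolist())
for d in np.diff(P,axis=0): print((Rc@np.r_[d,0]).round(1).tolist())
E
```

```text
t 20.95 tcp_c [ -3.2   1.6 162.7] f_c [-0.   -0.24 -0.25] roterr [-0.08 -0.04 -0.02] 43.00218723409652 0.0
delta (104, 90, 165) [-69.  102.7  63.4]
[ 14.   67.4 -98.3]
[[104.0, 90.0], [104.0, 67.0], [106.2, 57.5], [106.7, 47.3], [105.4, 36.8], [102.0, 26.3], [96.5, 16.2], [88.9, 7.1], [79.4, -0.5], [68.3, -6.1], [62.2, -8.1], [56.0, -9.5]]
[22.5, -4.7, 0.0]
[9.7, -0.2, 1.2]
[10.0, -1.6, 0.3]
[10.1, -3.2, -0.8]
[9.7, -4.9, -1.9]
[8.9, -6.5, -3.2]
[7.6, -7.9, -4.4]
[5.9, -9.2, -5.5]
[3.7, -10.1, -6.4]
[0.9, -5.2, -3.5]
[0.3, -5.3, -3.6]
```

servo_tool(rows=[[0,0,0,-9,13.7,8.4,1],[0,0,0,-15,22.3,13.7,1],[0,0,0,-15,22.3,13.8,1],[0,0,0,-15,22.3,13.8,1],[0,0,0,-15,22.1,13.7,1],[0,0,0,0,0,0,1],[0,0,0,1.4,6.7,-9.8,1],[0,0,0,2.8,13.5,-19.7,1],[0,0,0,2.8,13.5,-19.7,1],[0,0,0,2.8,13.5,-19.7,1],[0,0,0,2.8,13.5,-19.6,1],[0,0,0,1.4,6.7,-9.8,1],[0,0,0,0,0,0,1],[0,0,0,0,0,0,1]])

```text
clock: 22.7
eef_pos: [466.1, -104.1, 142.6]
eef_rot: [3.141, -0.611, 1.366]
wrist_force: [-0.9, -1.0, 0.4]
finger_gap: 0.6
finger_force: 0.0
```

```bash
python3 -c "
from fr import *
st();to((104,67,45))"; python3 shot.py w6
```

```text
t 22.7 tcp_c [103.9  89.5  46.4] f_c [-0.76  0.66  0.98] roterr [-0.    0.05  0.01] 0.5608957525564151 0.0
delta (104, 67, 45) [22.2 -3.7 -1.1]
{'clock': 22.7, 'joints': [-0.606, 0.325, 1.768, 0.572, 1.353, -0.615], 'eef_pos': [466.097, -104.146, 142.609], 'eef_rot': [3.141, -0.611, 1.366], 'wrist_force': [-0.886, -1.027, 0.372]}
```

View pics/w6.png

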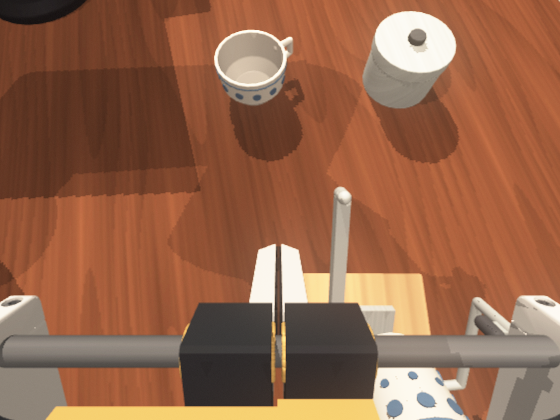

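The closed fingers (278,270) stand beside the bar (340,240) on its outer side. Pushing starts now.

servo_tool(rows=[[0,0,0,7.5,-1.3,-0.4,1],[0,0,0,7.5,-1.2,-0.4,1],[0,0,0,7.2,-1.2,-0.3,1],[0,0,0,4.9,-0.1,0.6,1],[0,0,0,4.8,-0.1,0.6,1],[0,0,0,5,-0.8,0.2,1],[0,0,0,5,-0.8,0.1,1],[0,0,0,5,-1.6,-0.4,1],[0,0,0,5.1,-1.6,-0.4,1],[0,0,0,4.9,-2.4,-0.9,1],[0,0,0,4.8,-2.5,-1,1],[0,0,0,4.5,-3.2,-1.6,1],[0,0,0,4.4,-3.3,-1.6,1],[0,0,0,3.8,-3.9,-2.2,1],[0,0,0,3.8,-4,-2.2,1],[0,0,0,0,0,0,1]])

```text
clock: 24.75
eef_pos: [544.2, -131.9, 132.1]
eef_rot: [3.141, -0.611, 1.366]
wrist_force: [0.6, -0.4, 0.7]
finger_gap: 0.6
finger_force: 0.0
```

```bash
python3 -c "
from fr import *
st();to((88.9,7.1,45));to((68.3,-6.1,45))"
```

```text
t 24.75 tcp_c [88.6  7.3 44.3] f_c [ 0.19 -0.62  0.71] roterr [-0.03  0.01  0.01] 0.5666423399018319 0.0
delta (88.9, 7.1, 45) [ 0.2 -0.2  0.7]
delta (68.3, -6.1, 45) [  9.7 -19.4 -11.1]
```

servo_tool(rows=[[0,0,0,3,-4.6,-2.5,1],[0,0,0,2.9,-4.6,-2.5,1],[0,0,0,1.9,-5,-3,1],[0,0,0,1.8,-5.1,-3.1,1],[0,0,0,0,0,0,1],[0,0,0,0,0,0,1]])

```text
clock: 25.5
eef_pos: [553.7, -151.0, 121.3]
eef_rot: [3.141, -0.611, 1.366]
wrist_force: [-1.1, -0.1, -0.1]
finger_gap: 0.5
finger_force: 0.0
```

```bash
python3 -c "
from fr import *
st();to((62.2,-8.1,45))"
```

```text
t 25.5 tcp_c [68.6 -5.8 45. ] f_c [-0.36  1.07  0.13] roterr [-0.01  0.02  0.  ] 0.4525936853329945 0.0
delta (62.2, -8.1, 45) [ 1.2 -5.6 -3.7]
```

servo_tool(rows=[[0,0,0,0.45,-2.6,-1.7,1],[0,0,0,0.45,-2.6,-1.7,1],[0,0,0,0.1,-1.3,-0.9,1],[0,0,0,0,0,0,1],[0,0,0,0,0,0,1]])

```text
clock: 26.12
eef_pos: [554.7, -157.6, 117.0]
eef_rot: [3.141, -0.611, 1.366]
wrist_force: [-0.2, 0.1, -0.6]
finger_gap: 0.6
finger_force: 0.0
```

```bash
python3 -c "
from fr import *
st();to((56,-9.5,45))"
```

```text
t 26.12 tcp_c [61.1 -8.2 45.1] f_c [-0.29  0.18 -0.52] roterr [-0.    0.03  0.01] 0.5661528273779627 0.0
delta (56, -9.5, 45) [ 0.5 -4.3 -3. ]
```

servo_tool(rows=[[0,0,0,0,-1.3,-0.9,1],[0,0,0,0,-1.3,-0.9,1],[0,0,0,0,0,0,1],[0,0,0,0,0,0,1]])

```text
clock: 26.62
eef_pos: [554.7, -160.0, 115.3]
eef_rot: [3.141, -0.612, 1.366]
wrist_force: [-1.1, 1.3, 2.2]
finger_gap: 0.2
finger_force: 1.4
```

```bash
python3 -c "
from fr import *
st()"
```

```text
t 26.62 tcp_c [58.2 -8.6 45. ] f_c [2.08 1.3  1.17] roterr [-0.03  0.02 -0.01] 0.16159894422953563 1.3920636009424925
```

servo_tool(rows=[[0,0,0,-0.1,-1.2,-0.8,1],[0,0,0,-0.1,-0.8,-0.6,1],[0,0,0,0,0,0,1],[0,0,0,0,0,0,1]])

```text
clock: 27.12
eef_pos: [554.6, -160.4, 115.0]
eef_rot: [3.142, -0.615, 1.368]
wrist_force: [-1.9, 12.5, 11.2]
finger_gap: 0.6
finger_force: 8.3
```

```bash
python3 -c "
from fr import *
st()
T=manip.camera('top');cv2.imwrite('pics/t7.png',T[:,:,::-1])"
```

```text
t 27.12 tcp_c [57.7 -8.7 45. ] f_c [16.08  4.41  2.37] roterr [-0.22  0.05 -0.11] 0.6475842800435653 8.334678411483765
```

There's firm contact, so it is either the roller or the already-shut bar. I back off and measure the bar's angle.

servo_tool(rows=[[0,0,0,1.2,5.6,4,1],[0,0,0,2,10,7,1],[0,0,0,-1.2,-5.6,8.2,1],[0,0,0,-2.9,-14,20.5,1],[0,0,0,-4,-19.6,28.7,1],[0,0,0,-4,-19.6,28.7,1],[0,0,0,-2.9,-14,20.5,1],[0,0,0,-4,-19,-13.5,1],[0,0,0,-4,-19,-13.5,1],[0,0,0,0,0,0,1],[0,0,0,0,0,0,1]])

```text
clock: 28.55
eef_pos: [534.7, -257.0, 204.0]
eef_rot: [-3.141, -0.612, 1.366]
wrist_force: [0.5, -0.3, 0.5]
finger_gap: 0.7
finger_force: 0.0
```

```bash
cat > bar.py <<'E'
import sys,json
from fr import *
n=sys.argv[1];C=cam('wrist',json.load(open(f'pics/{n}.json')));im=cv2.imread(f'pics/{n}.png')
def P(c): return proj(C,O+Rc@np.array(c,float))
for c in((44,50,56),(44,-55,56),(60,-54,56),(52,-55,60)):print(c,P(c).round(1))
# rectify the cradle plane z=56: x 0..160 (rows), y 75..-85 (cols), 2 px/mm
src=np.float32([P(c) for c in((30,70,56),(30,-80,56),(110,-80,56),(110,70,56))])
M=cv2.getPerspectiveTransform(src,np.float32([[0,0],[300,0],[300,160],[0,160]]))
r=cv2.warpPerspective(im,M,(300,160));h=cv2.cvtColor(r,cv2.COLOR_BGR2HSV)
for y in(40,20,0,-20,-40,-50):
    col=h[:,int((70-y)*2)];print(y,[(30+i//2,int(col[i,1]),int(col[i,2])) for i in range(0,100,4)])
E
python3 -c "
from fr import *
st()"; python3 shot.py w7; python3 bar.py w7
```

```text
t 28.55 tcp_c [ 28.   -8.8 174.6] f_c [ 0.09 -0.51  0.55] roterr [-0.06 -0.02 -0.01] 0.6586272727653031 0.0
{'clock': 28.55, 'joints': [-0.739, 0.561, 1.27, 0.518, 1.643, -0.585], 'eef_pos': [534.666, -257.012, 204.024], 'eef_rot': [-3.141, -0.612, 1.366], 'wrist_force': [0.451, -0.338, 0.501]}
(44, 50, 56) [217.8 192.5]
(44, -55, 56) [322.6 192.4]
(60, -54, 56) [322.3 176.5]
(52, -55, 60) [323.6 185.3]
40 [(30, 109, 239), (32, 110, 238), (34, 111, 241), (36, 113, 240), (38, 113, 244), (40, 105, 239), (42, 47, 191), (44, 39, 185), (46, 39, 185), (48, 38, 195), (50, 30, 226), (52, 54, 113), (54, 63, 93), (56, 69, 107), (58, 144, 142), (60, 162, 148), (62, 158, 147), (64, 159, 148), (66, 160, 150), (68, 162, 151), (70, 161, 150), (72, 163, 150), (74, 162, 151), (76, 163, 150), (78, 164, 149)]
20 [(30, 110, 244), (32, 111, 244), (34, 112, 243), (36, 112, 243), (38, 111, 243), (40, 107, 238), (42, 49, 188), (44, 42, 178), (46, 41, 176), (48, 37, 192), (50, 35, 235), (52, 100, 244), (54, 110, 245), (56, 134, 198), (58, 155, 133), (60, 157, 138), (62, 157, 145), (64, 159, 146), (66, 157, 1
[... 986 characters left out ...]
25), (42, 43, 177), (44, 41, 173), (46, 41, 173), (48, 37, 193), (50, 37, 232), (52, 115, 233), (54, 121, 234), (56, 138, 181), (58, 154, 137), (60, 158, 137), (62, 156, 139), (64, 158, 139), (66, 157, 140), (68, 158, 150), (70, 161, 160), (72, 161, 158), (74, 160, 156), (76, 162, 157), (78, 163, 158)]
-50 [(30, 117, 234), (32, 120, 230), (34, 120, 227), (36, 121, 223), (38, 124, 216), (40, 115, 201), (42, 47, 146), (44, 39, 189), (46, 28, 229), (48, 27, 232), (50, 36, 224), (52, 118, 125), (54, 80, 86), (56, 76, 101), (58, 125, 135), (60, 159, 167), (62, 159, 176), (64, 161, 177), (66, 161, 176), (68, 162, 173), (70, 162, 170), (72, 161, 168), (74, 161, 166), (76, 162, 164), (78, 163, 161)]
```

The bar is straight across: its faces sit at x ≈ 41–49 mm over its whole length, with the roller outside it, so it is snapped shut. The tool is well clear, so I hand in.

```bash
python3 -c "
from cell import manip
print(manip.sign_off())"
```

```text
the job is handed in; nothing more can be done
None
```

The tall cup is lying mouth up in the rack with its foot on the cork pad, released, and the keeper bar measured straight across it with the roller outside; the job is handed in at about 29 s, with no verdict returned.

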